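Find the socket for the sculpture's hold-down nut

TASK

Find the socket that fits the hold-down nut that stands alone at the end of the long strap, on the side of the jig plate away from the wire sculpture, by trying the sockets from the tray on it, and stand any that does not fit back upright on the tray. Finish holding: with the right socket fully down over the nut, mouth on the strap, keep it gripped and do not let go. Do not touch the sculpture, and leave the hammer, the wire brush and the jar where they are.

Things in the scene. Friction and masses are not known exactly. Their poses are not given: they have to be found in the camera images.
- job_nut (a point): axis of the hold-down nut where it meets the flat strap face it sits on, 22 mm above the table; z up. Fixed hex nut, flats facing along this x and every 60 degrees from it, 24, 30 or 36 mm across flats (changes from run to run, not told), 16 mm tall, bevelled top; a 14 mm round stud sticks up through it to 22 mm. The fitting socket goes down until its mouth is on this face
- collar_top (a point): same axis, 10 mm higher: top of the fixed guard ring round the hold-down nut, which leaves 2 mm of room all round for the socket that fits. A socket too large stops on this ring, mouth 10 mm above the strap; one too small stops on the nut, mouth 13 to 16 mm above the strap
- jig: fixed steel jig plate 300 x 240 mm, 12 mm thick, carrying a 10 mm strap; origin on the table under the hold-down nut, x towards the sculpture's post (180 mm away), z up. The two other sizes of nut, with rings, are parked on its far end, 190 mm along x and 80 mm to either side: not the job
- socket_small: small steel socket with adapter, 0.3 kg, standing mouth down on the tray; 80 mm tall. Origin: centre of its mouth (underside), z up. 0-34 mm: hexagon 34.5 mm across flats with a hex bore 26.5 mm across flats, 27 mm deep; 34-80 mm: solid hex shank 24 mm across flats, to grip. All flats face along its own x and every 60 degrees from it
- socket_medium: medium steel socket with adapter, 0.3 kg, standing mouth down on the tray; 80 mm tall. Origin: centre of its mouth (underside), z up. 0-34 mm: hexagon 41.5 mm across flats with a hex bore 32.5 mm across flats, 27 mm deep; 34-80 mm: solid hex shank 24 mm across flats, to grip. All flats face along its own x and every 60 degrees from it
- socket_large: large steel socket with adapter, 0.3 kg, standing mouth down on the tray; 80 mm tall. Origin: centre of its mouth (underside), z up. 0-34 mm: hexagon 48.5 mm across flats with a hex bore 38.5 mm across flats, 27 mm deep; 34-80 mm: solid hex shank 24 mm across flats, to grip. All flats face along its own x and every 60 degrees from it
- tray: black low tray, fixed, 110 mm (its x) by 300 mm (its y), floor 4 mm thick, rim 10 mm high; origin: centre of the underside, on the table, z up. The three sockets stand in a row along its y, about 95 mm apart, in any order
- sculpture: wire sculpture, a head of bent rod on a post, fixed on the jig; origin: centre of its 60 mm square foot, z up; 195 mm tall, within 70 mm of its axis
- chipping_hammer: bystander: hammer 260 mm long lying on the table beyond the work, along its own x axis, handle to -x; origin near its middle
- wire_brush: bystander: brush 200 mm long lying on the table between robot and tray, along its own x axis, handle to -x; origin near its middle
- gel_jar: bystander: grey jar, 64 mm across and 60 mm tall; origin: centre of its underside
Things that resemble listed ones, but are neither listed nor needed, are in the scene too. Leave any green or yellow look-alike of the socket_medium alone. What is shaped like the socket_large but orange is not meant.

How it is judged:
By the outcome, as a careful person would: the job done as asked, in the order asked, and still so for the second after the job is handed in, while the arm keeps its last pose, push and grip.
It also fails if it takes over 67 s, if anything falls off the work surface, if the arm or the gripper's body presses on something with over 40 N, if the wrist force passes 120 N, or if a joint passes its speed limit or range.

ROBOT

A 6-joint arm with a two-finger parallel gripper is mounted at the origin on the work surface. World frame = base frame: x ahead of the robot, y to its left, z up, the work surface at z = 0. Lengths are in m, angles in degrees, forces in N, time in s.
With the tool pointing down it reaches from about 0.4 to 0.825 m from the base axis. Payload 7 kg.
Tool frame: the origin (TCP) lies on the centre line of the jaws, within the pads' length; the fingertips stand 14 mm ahead of it and the grasp point (between the pads) lies 5 mm behind it; z points along the fingers, y is the line along which they close (so a half turn about z gives the same grasp; the last joint's range is limited). The gripper opens to 88 mm and grips with 3 to 60 N. Pads are 19 mm wide; open, the fingers measure 130 mm over their backs; the gripper's body (78 mm by 193 mm) begins 47 mm behind the grasp point.
Start: joints at [88.356, 20.546, 0.682, 0, -70.136, -16.507], TCP at [0.21, 0.641, 0.241] pointing down, gripper open.
Joint ranges: [-176.03, 176.03], [-82.01, 121.73], [-58.28, 71.71], [-173.87, 95.51], [-174.79, -0.11], [-173.66, 173.66]. Speed limits (degrees/s): [136.94, 136.94, 172.46, 180, 180, 180].

INTERFACE

Orientations are given as [roll, pitch, yaw] about the fixed x, y, z axes, in that order (R = Rz(yaw) Ry(pitch) Rx(roll)).
In Python, from plant import r gives the robot as it stands.
- The arm moves only by the tool send_rows, never from a script. Its argument "steps" is a list of rows, each an object with "dp": the shift along the tool's x, y, z in mm, a list of three; "roll": the turn about the tool's z in rad; "jaw": the opening in per cent of the stroke, from 0 (shut) to 100 (fully open). In form: [{"dp": [tx, ty, tz], "roll": roll, "jaw": jaw}, ...]. A call has 1 to 5 rows; each row is the pose to reach, as a shift and turn from the pose commanded when the call began, along the tool's axes at that moment; what a row does not reach only later rows make up. A row lasts 1/8 s, in which the tool goes at most 62.5 mm and 10.7 degrees, less where a joint would pass 70% of its speed; a pose out of reach is approached as far as the arm can. A call with a gripper value outside its range is refused whole. The fingers move at their own pace and stop on an object; "newtons" is the grip in N (left out, the last holds). Time passes only in rows, so rows that repeat a pose let the fingers close. It gives the time, the measured TCP pose, the force, the opening and the grip force at its end, in the units of the state.
- r.get_state(): the state, without advancing time (a new reading comes with each control period).
- r.capture(name): name is "scene" or "top"; returns a dict with "image" (384x512x3 uint8, blue, green, red), "K" (3x3 intrinsics, pixels), "rvec" (rotation vector, rad) and "tvec" (3), from world to camera coordinates, as OpenCV has them. Camera axes: x right, y down, z forward; pixel columns grow to the right and rows downward; lengths in m; the calibration is good to about 2 mm. A picture is of the moment at which its call begins. There is no depth.
- r.close_job(): hands the job in; it is judged then, once.
The state is a dict: "time_s": time; "joints": joint angles; "qd": joint speeds; "joint_torque": joint torques, N m; "tcp_pos": TCP position; "eef_rot": TCP orientation; "contact_force": force on the tool from outside, world axes, zero at the start; "moment": the same for the moment, N m; "gripper_width": finger opening in m; "gripper_force": force on a finger pad.
Only numpy, scipy, OpenCV 4.12 (cv2) and the standard library are available. Lean on these libraries where they do the work, as an engineer would, in place of code of your own. Each camera call takes 0.05 s, during which the arm holds its last target. There are 200 camera calls.

## Working session

There is one attempt and no reset: what is moved stays moved. The work goes in short steps, Python scripts to look and compute and a tool call to move; the robot and the scene stay as the last step left them, time stands still between calls to the robot, and variables do not carry over. Pictures are saved under pics/ and viewed, at most 10 in all, crops included, and the job is handed in when it is done.

Besides the shell and the picture viewer there is one more tool, called after "Emit:" as a command line: name --argument value ..., lists and objects as JSON in quotes. send_rows: Moves the arm, as the interface text tells. Its arguments: {"type":"object","properties":{"steps":{"type":"array","items":{"type":"object","properties":{"dp":{"type":"array","items":{"type":"number"}},"roll":{"type":"number"},"jaw":{"type":"number"}}}},"newtons":{"type":"number"}},"required":["steps"]}

```bash
ls; mkdir -p pics; python3 - <<'E'
from plant import r
import cv2,pickle
s=r.get_state();print(s)
for n in("scene","top"):
    c=r.capture(n);cv2.imwrite(f"pics/{n}0.png",c["image"]);pickle.dump(c,open(n+".pkl","wb"));print(c["K"],c["rvec"],c["tvec"])
E
```

```text
pics
{'time_s': 0.0, 'joints': array([ 8.83550425e+01,  2.05906718e+01,  6.33364973e-01, -1.90111169e-02,
       -7.01364537e+01, -1.65070743e+01]), 'qd': array([ 0.03071332,  0.01390992, -0.0725694 , -0.02724022, -0.01705777,
        0.01963266]), 'joint_torque': array([ 7.31876244e-04, -5.82722676e+01,  2.93048984e+01,  6.99690118e+00,
        7.00510878e-03, -1.74358020e-04]), 'tcp_pos': array([0.21017207, 0.64094928, 0.23963167]), 'eef_rot': array([ 1.79905026e+02, -9.50785974e-03, -1.81584982e+01]), 'contact_force': array([-0.25962085, -1.11013382,  0.47613904]), 'moment': array([ 0.00845677, -0.01535735, -0.02625518]), 'gripper_force': 0.0, 'gripper_width': 0.08793831064605531}
[[395.09122854   0.         257.02295099]
 [  0.         395.09122854 191.86888793]
 [  0.           0.           1.        ]] [ 2.06653909  1.45679797 -0.54451441] [-0.15956558 -0.34929473  1.48091922]
[[422.48643901   0.         259.31922453]
 [  0.         422.48643901 189.79967755]
 [  0.           0.           1.        ]] [ 2.13426735 -2.15148123  0.15023736] [0.02086177 0.54368221 1.13109437]
```

View pics/scene0.png

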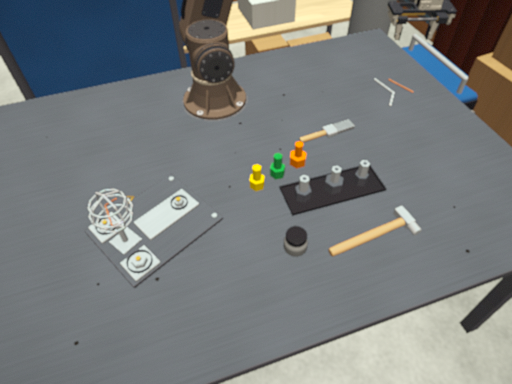

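View pics/top0.png

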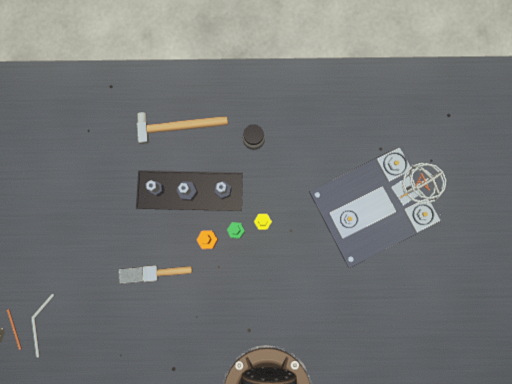

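The top view shows the job nut at (349,219) on the long strap. The sockets stand on the tray at (153,187), (187,190) and (222,189), with the sculpture at (424,183). Next I'll zoom in and measure.

```bash
cat > h.py <<'E'
import numpy as np,cv2,pickle
def load(n): return pickle.load(open(n+".pkl","rb"))
def ray(c,u,v,z):
    R=cv2.Rodrigues(np.array(c["rvec"]))[0];t=np.array(c["tvec"]).ravel()
    p=cv2.undistortPoints(np.array([[[u,v]]],float),np.array(c["K"]),None).ravel()
    o=-R.T@t;d=R.T@np.array([p[0],p[1],1]);return o+d*(z-o[2])/d[2]
def proj(c,P): return cv2.projectPoints(np.array(P,float).reshape(-1,3),np.array(c["rvec"]),np.array(c["tvec"]),np.array(c["K"]),None)[0].reshape(-1,2)
E
python3 - <<'E'
from h import *
T=load("top");S=load("scene")
for c in(T,S): print(proj(c,[[0,0,0],[.21,.641,.241],[.4,0,0],[0,.4,0]]).round(0).tolist())
for n,p,z in [("nut",(349,219),.044),("s1",(153,187),.084),("s2",(187,190),.084),("s3",(222,189),.084)]: print(n,ray(T,*p,z).round(4))
a=cv2.resize(T["image"][165:215,130:250],None,fx=6,fy=6,interpolation=cv2.INTER_CUBIC)
b=cv2.resize(T["image"][140:270,300:450],None,fx=5,fy=5,interpolation=cv2.INTER_CUBIC)[:,:720]
cv2.imwrite("pics/a.png",a);cv2.imwrite("pics/b.png",cv2.resize(b,None,fx=.9,fy=.9))
cv2.imwrite("pics/c.png",cv2.resize(S["image"][150:220,275:395],None,fx=6,fy=6,interpolation=cv2.INTER_CUBIC))
E
```

```text
[[267.0, 393.0], [-25.0, 329.0], [266.0, 242.0], [118.0, 394.0]]
[[214.0, 99.0], [413.0, 33.0], [248.0, 172.0], [312.0, 77.0]]
nut [ 0.4606 -0.2277  0.044 ]
s1 [0.5473 0.3004 0.084 ]
s2 [0.5384 0.2092 0.084 ]
s3 [0.5403 0.1158 0.084 ]
```

View pics/a.png

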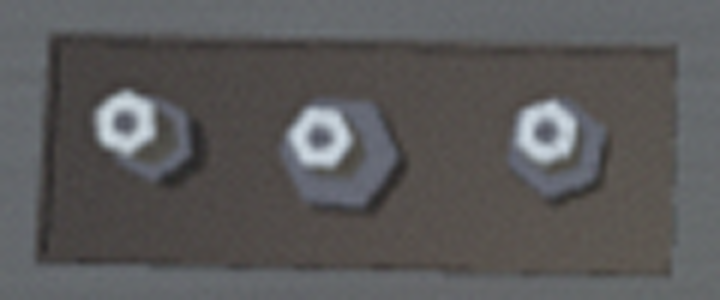

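View pics/b.png

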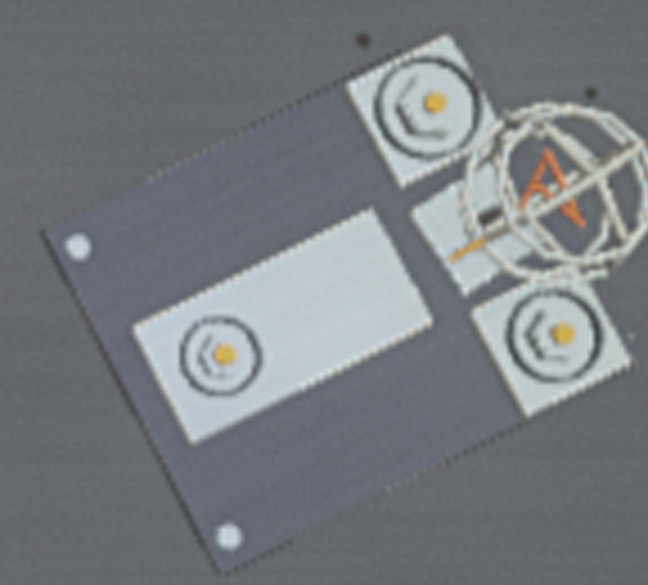

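View pics/c.png

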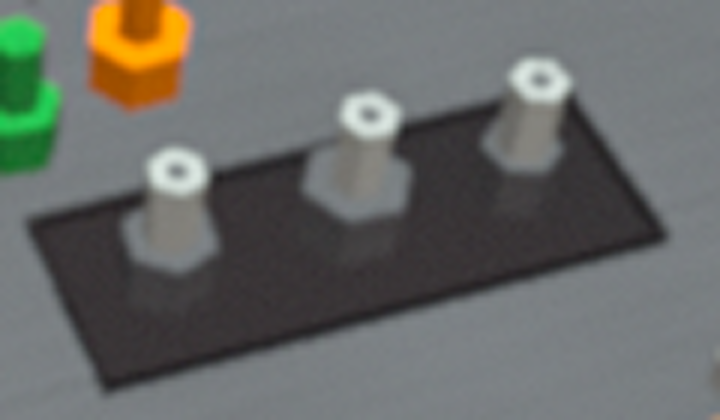

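The job's ring is the smallest of the three: about 40, against 47 and 52 px for the parked ones. That points to the 24 mm nut, so the small socket (left on the tray, y≈0.30) is the first to try. The large socket is in the middle and the medium on the right. Now precise measurements.

```bash
cat >> h.py <<'E'
def two(a,ua,b,ub):  # triangulate
    P=[np.array(c["K"])@np.c_[cv2.Rodrigues(np.array(c["rvec"]))[0],np.array(c["tvec"]).ravel()] for c in(a,b)]
    X=cv2.triangulatePoints(P[0],P[1],np.array(ua,float).reshape(2,1),np.array(ub,float).reshape(2,1)).ravel();return X[:3]/X[3]
def blob(im,mask,near,rad=20):
    n,l,s,c=cv2.connectedComponentsWithStats(mask.astype(np.uint8))
    k=min((i for i in range(1,n) if s[i,4]>3),key=lambda i:np.hypot(*(c[i]-near))); return l==k,c[k],s[k,4]
E
python3 - <<'E'
from h import *
T=load("top");S=load("scene")
def up(c): return cv2.resize(c["image"],None,fx=4,fy=4,interpolation=cv2.INTER_CUBIC)
def px(c4): return (np.array(c4)+.5)/4-.5
# strap
for c,near,n in((T,(362,212),"T"),(S,(167,212),"S")):
    im=up(c).astype(int);near=np.array(near)*4
    m=(im.min(2)>165); m,cc,a=blob(im,m,near)
    ct=max(cv2.findContours(m.astype(np.uint8),0,1)[0],key=cv2.contourArea)
    hull=cv2.convexHull(ct)
    w=np.array([ray(c,*px(p),.022)[:2] for p in hull[:,0]])
    rect=cv2.minAreaRect((w*1000).astype(np.float32));bx=cv2.boxPoints(rect)
    e=[bx[1]-bx[0],bx[2]-bx[1]];e=max(e,key=np.hypot.__call__ if 0 else lambda v:v@v)
    print(n,"strap",rect[0],rect[1],np.degrees(np.arctan2(e[1],e[0]))%180)
# ring centre / stud
st={}
for c,near,n in((T,(349,219),"T"),(S,(179,202),"S")):
    im=up(c).astype(int);near=np.array(near)*4
    b,g,rr=im[...,0],im[...,1],im[...,2]
    m,cc,a=blob(im,(rr-b>60),near);st[n]=px(cc);print(n,"stud",px(cc),a,ray(c,*px(cc),.044).round(4))
    x,y=near;sub=im[y-60:y+60,x-60:x+60].max(2)
    dm=(sub<120).astype(np.uint8)
    cs=[k for k in cv2.findContours(dm,0,1)[0] if len(k)>20]
    k=max(cs,key=lambda k:cv2.boundingRect(k)[2]);e=cv2.fitEllipse(cv2.convexHull(k));print(n,"ring",e[1],ray(c,*px(np.array(e[0])+[x-60,y-60]),.030).round(4))
print("stud2",two(T,st["T"],S,st["S"]).round(4))
# small socket top
for nm,tn,sn in(("small",(151,186),(365,163)),("large",(183,188),(336,169)),("med",(221,187),(304,178))):
  q={}
  for c,near,n in((T,tn,"T"),(S,sn,"S")):
    im=up(c);near=np.array(near)*4
    m,cc,a=blob(im,im.min(2)>175,near)
    ct=max(cv2.findContours(m.astype(np.uint8),0,1)[0],key=cv2.contourArea)
    h=cv2.convexHull(ct);M=cv2.moments(h);cc=np.array([M["m10"],M["m01"]])/M["m00"];q[n]=px(cc)
    w=np.array([ray(c,*px(p),.084)[:2] for p in ct[:,0]]);w0=ray(c,*px(cc),.084)[:2]
    d=w-w0;hw=[(np.ptp(d@[np.cos(t),np.sin(t)])) for t in np.radians(np.arange(180))]
    s=np.array(hw).reshape(3,60).mean(0);F=(s*np.exp(-6j*np.radians(np.arange(60)))).mean()
    t=(np.degrees(np.angle(-F))/-6)%60
    print(nm,n,px(cc).round(2),w0.round(4),"flat normal",t.round(1),s.min().round(4),s.max().round(4))
  print(two(T,q["T"],S,q["S"]).round(4))
E
```

```text
T strap (482.0023193359375, -270.4189147949219) (80.84173583984375, 169.70974731445312) 115.921936
S strap (484.09576416015625, -271.380859375) (83.2037124633789, 171.87051391601562) 115.88725
T stud [349.54377637 218.34229958] 237 [ 0.4623 -0.2293  0.044 ]
T ring (24.91819190979004, 135.26351928710938) [ 0.5124 -0.2174  0.03  ]
S stud [177.62590253 198.22066787] 277 [ 0.4638 -0.2312  0.044 ]
S ring (20.609155654907227, 44.87890625) [ 0.4817 -0.2309  0.03  ]
stud2 [ 0.4624 -0.2304  0.0419]
small T [150.46 184.96] [0.5529 0.3073] flat normal 37.4 0.0222 0.024
small S [364.57 162.93] [0.5541 0.3052] flat normal 37.4 0.0254 0.0269
[0.5529 0.3071 0.0824]
large T [182.9  187.41] [0.5455 0.2203] flat normal 54.3 0.0225 0.0244
large S [336.2  168.73] [0.5466 0.2181] flat normal 49.5 0.0259 0.0271
[0.5455 0.2199 0.0824]
med T [220.62 186.45] [0.5473 0.1195] flat normal 17.8 0.0225 0.0243
med S [304.08 178.11] [0.5482 0.1177] flat normal 19.7 0.0258 0.0266
[0.5472 0.119  0.0826]
```

```bash
cat > go.py <<'E'
import sys,numpy as np
from plant import r
s=r.get_state();p=s["tcp_pos"];y=s["eef_rot"][2]
print("t",s["time_s"].__round__(2),"tcp",p.round(4),s["eef_rot"].round(1),"F",s["contact_force"].round(1),"w",round(s["gripper_width"],4),"gf",round(s["gripper_force"],1))
a=list(map(float,sys.argv[1:]))
if a:
    d=(np.array(a[:3])-p)*1000;c,n=np.cos(np.radians(y)),np.sin(np.radians(y))
    print("dp",np.round([c*d[0]+n*d[1],n*d[0]-c*d[1],-d[2]],1),"roll",round(-np.radians(a[3]-y),3))
E
python3 go.py .5533 .3063 .16 -52.6
```

```text
t 0.1 tcp [0.2102 0.641  0.2397] [179.9  -0.  -18.2] F [ 0.3  0.7 -0.5] w 0.0877 gf 0.0
dp [430.3 211.1  79.7] roll 0.601
```

Emit:
send_rows --steps '[{"dp": [61,30,11],"roll": 0.12,"jaw": 55},{"dp": [114,56,21],"roll": 0.24,"jaw": 55},{"dp": [167,82,31],"roll": 0.36,"jaw": 55},{"dp": [220,108,41],"roll": 0.48,"jaw": 55},{"dp": [270,132,50],"roll": 0.6,"jaw": 55}]'

```text
time_s: 0.72
tcp_pos: [0.4267, 0.43, 0.19]
eef_rot: [180.0, -0.0, -52.8]
contact_force: [0.9, 0.3, -0.8]
gripper_width: 0.0489
gripper_force: 0.0
```

```bash
python3 go.py .5533 .3063 .16 -52.6
```

```text
t 0.72 tcp [0.4267 0.43   0.19  ] [180.   -0.  -52.8] F [ 0.9  0.3 -0.8] w 0.0489 gf 0.0
dp [175.1 -25.9  30. ] roll -0.003
```

Emit:
send_rows --steps '[{"dp": [55,-8,10],"roll": 0,"jaw": 55},{"dp": [110,-16,20],"roll": 0,"jaw": 55},{"dp": [165,-24,30],"roll": 0,"jaw": 55},{"dp": [175,-26,30],"roll": 0,"jaw": 55},{"dp": [175,-26,30],"roll": 0,"jaw": 55}]'

```text
time_s: 1.35
tcp_pos: [0.5531, 0.3082, 0.1602]
eef_rot: [180.0, -0.0, -52.6]
contact_force: [-0.4, 0.7, 0.5]
gripper_width: 0.0481
gripper_force: 0.0
```

```bash
python3 go.py .5533 .3063 .105 -52.6; python3 - <<'E'
from plant import r
import cv2,numpy as np
a=r.capture("scene")["image"][95:215,300:420];b=r.capture("top")["image"][130:250,90:210]
cv2.imwrite("pics/d.png",cv2.resize(np.hstack([a,b]),None,fx=3.3,fy=3.3,interpolation=2))
E
```

```text
t 1.35 tcp [0.5531 0.3082 0.1602] [180.   -0.  -52.6] F [-0.4  0.7  0.5] w 0.0481 gf 0.0
dp [ 1.6  1.  55.2] roll -0.0
```

View pics/d.png

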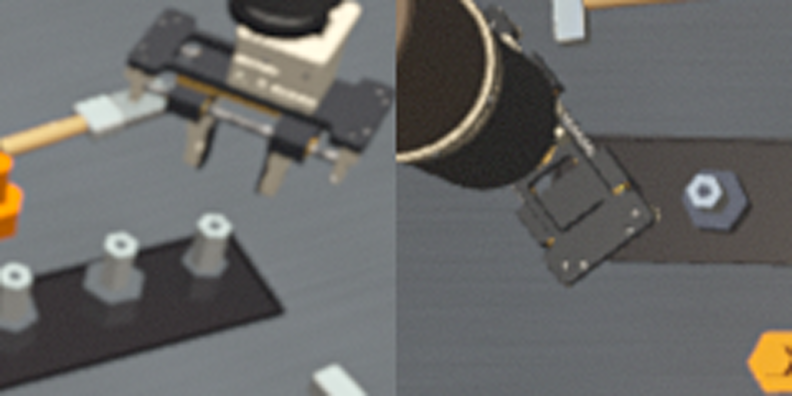

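The gripper hangs over the small socket: its top is at (213,225) in the left crop, and the fingers are above it. Descending.

Emit:
send_rows --steps '[{"dp": [1.6,1,35],"roll": 0,"jaw": 55},{"dp": [1.6,1,65],"roll": 0,"jaw": 55},{"dp": [1.6,1,90],"roll": 0,"jaw": 55},{"dp": [1.6,1,103],"roll": 0,"jaw": 55},{"dp": [1.6,1,103],"roll": 0,"jaw": 55}]'

```text
time_s: 2.08
tcp_pos: [0.5523, 0.3075, 0.0572]
eef_rot: [179.9, -0.0, -52.5]
contact_force: [0.7, -0.7, -0.5]
gripper_width: 0.0482
gripper_force: 0.0
```

Emit:
send_rows --newtons 20 --steps '[{"dp": [0,0,0],"roll": 0,"jaw": 35},{"dp": [0,0,0],"roll": 0,"jaw": 25},{"dp": [0,0,0],"roll": 0,"jaw": 15},{"dp": [0,0,0],"roll": 0,"jaw": 10},{"dp": [0,0,0],"roll": 0,"jaw": 10}]'

```text
time_s: 2.7
tcp_pos: [0.5532, 0.307, 0.0583]
eef_rot: [-180.0, -0.0, -52.5]
contact_force: [-1.8, -0.5, 6.0]
gripper_width: 0.0241
gripper_force: 20.0
```

Emit:
send_rows --newtons 50 --steps '[{"dp": [0,0,0],"roll": 0,"jaw": 10},{"dp": [0,0,0],"roll": 0,"jaw": 10}]'

```text
time_s: 2.95
tcp_pos: [0.5532, 0.307, 0.0582]
eef_rot: [-180.0, -0.0, -52.5]
contact_force: [-2.4, -0.6, 6.1]
gripper_width: 0.0239
gripper_force: 50.0
```

Emit:
send_rows --steps '[{"dp": [0,0,-15],"roll": 0,"jaw": 10},{"dp": [0,0,-40],"roll": 0,"jaw": 10},{"dp": [0,0,-75],"roll": 0,"jaw": 10},{"dp": [0,0,-110],"roll": 0,"jaw": 10},{"dp": [0,0,-110],"roll": 0,"jaw": 10}]'

```text
time_s: 3.58
tcp_pos: [0.5545, 0.308, 0.1714]
eef_rot: [-179.6, 0.0, -52.5]
contact_force: [-0.1, -0.5, -3.0]
gripper_width: 0.024
gripper_force: 50.0
```

```bash
python3 go.py .4628 -.2302 .165 -34.1
```

```text
t 3.58 tcp [0.5545 0.308  0.1714] [-179.6    0.   -52.5] F [-0.1 -0.5 -3. ] w 0.024 gf 50.0
dp [371.3 400.3   6.4] roll -0.321
```

Emit:
send_rows --steps '[{"dp": [20,22,0],"roll": -0.02,"jaw": 10},{"dp": [55,59,1],"roll": -0.05,"jaw": 10},{"dp": [92,99,2],"roll": -0.08,"jaw": 10},{"dp": [129,139,3],"roll": -0.11,"jaw": 10},{"dp": [166,179,3],"roll": -0.15,"jaw": 10}]'

```text
time_s: 4.2
tcp_pos: [0.5107, 0.0644, 0.1638]
eef_rot: [179.9, 0.0, -43.9]
contact_force: [1.6, 0.4, -2.7]
gripper_width: 0.0236
gripper_force: 50.0
```

Emit:
send_rows --steps '[{"dp": [55,20,0],"roll": -0.04,"jaw": 10},{"dp": [110,40,0],"roll": -0.08,"jaw": 10},{"dp": [110,40,0],"roll": -0.12,"jaw": 10},{"dp": [110,40,0],"roll": -0.17,"jaw": 10},{"dp": [110,40,0],"roll": -0.17,"jaw": 10}]'

```text
time_s: 4.82
tcp_pos: [0.5628, -0.0393, 0.1638]
eef_rot: [179.9, 0.1, -34.3]
contact_force: [0.1, 0.5, -2.4]
gripper_width: 0.0237
gripper_force: 50.0
```

```bash
python3 go.py .4628 -.2302 .165 -34.1
```

```text
t 4.83 tcp [ 0.5628 -0.0393  0.1638] [ 1.799e+02  1.000e-01 -3.430e+01] F [ 0.1  0.5 -2.4] w 0.0237 gf 50.0
dp [ 24.9 214.1  -1.2] roll -0.003
```

Emit:
send_rows --steps '[{"dp": [4,35,0],"roll": -0.003,"jaw": 10},{"dp": [11,90,0],"roll": -0.003,"jaw": 10},{"dp": [17,145,0],"roll": -0.003,"jaw": 10},{"dp": [22,195,0],"roll": -0.003,"jaw": 10},{"dp": [25,214,0],"roll": -0.003,"jaw": 10}]'

```text
time_s: 5.45
tcp_pos: [0.462, -0.2313, 0.1644]
eef_rot: [180.0, 0.0, -34.2]
contact_force: [0.5, -0.4, -2.2]
gripper_width: 0.0237
gripper_force: 50.0
```

Emit:
send_rows --steps '[{"dp": [0,0,20],"roll": 0,"jaw": 10},{"dp": [0,0,40],"roll": 0,"jaw": 10},{"dp": [0,0,50],"roll": 0,"jaw": 10},{"dp": [0,0,50],"roll": 0,"jaw": 10}]'

```text
time_s: 5.95
tcp_pos: [0.4636, -0.2296, 0.114]
eef_rot: [180.0, 0.1, -34.0]
contact_force: [-0.4, 0.2, -2.5]
gripper_width: 0.0238
gripper_force: 50.0
```

```bash
python3 go.py .4628 -.2302 .105 -34.1;python3 - <<'E'
from plant import r
import cv2,numpy as np,pickle
c=r.capture("scene");t=r.capture("top");pickle.dump(c,open("scene2.pkl","wb"))
cv2.imwrite("pics/e.png",cv2.resize(np.hstack([c["image"][120:260,90:230],t["image"][150:290,290:430]]),None,fx=2.85,fy=2.85,interpolation=2))
E
```

```text
t 5.95 tcp [ 0.4636 -0.2296  0.114 ] [ 1.8e+02  1.0e-01 -3.4e+01] F [-0.4  0.2 -2.5] w 0.0238 gf 50.0
dp [-0.3  1.   9. ] roll 0.002
```

View pics/e.png

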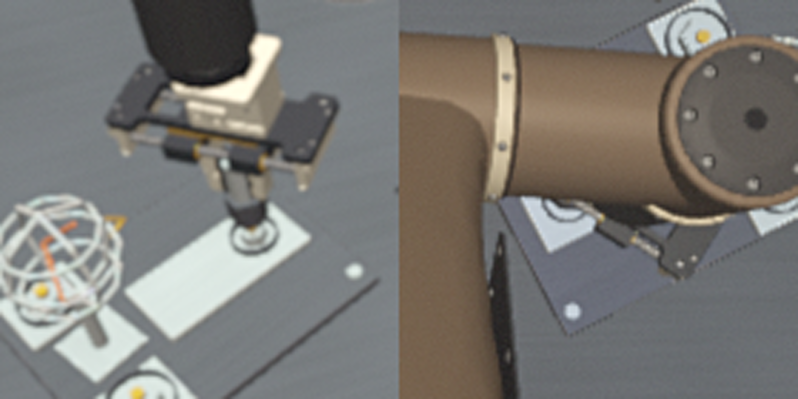

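The socket is right above the nut; the ring shows at (253,237) in the left crop. Now down slowly, watching the force.

Emit:
send_rows --steps '[{"dp": [0,0.3,8],"roll": 0,"jaw": 10},{"dp": [0,0.5,14],"roll": 0,"jaw": 10},{"dp": [0,0.5,19],"roll": 0,"jaw": 10},{"dp": [0,0.5,22],"roll": 0,"jaw": 10}]'

```text
time_s: 6.55
tcp_pos: [0.4634, -0.2304, 0.0921]
eef_rot: [180.0, 0.0, -34.0]
contact_force: [-0.6, 0.1, -1.5]
gripper_width: 0.0237
gripper_force: 50.0
```

Emit:
send_rows --steps '[{"dp": [0,0,1],"roll": 0,"jaw": 10},{"dp": [0,0,2],"roll": 0,"jaw": 10},{"dp": [0,0,2],"roll": 0,"jaw": 10}]'

```text
time_s: 6.92
tcp_pos: [0.4636, -0.2304, 0.0906]
eef_rot: [-180.0, -0.0, -34.0]
contact_force: [0.2, -0.4, -3.1]
gripper_width: 0.0239
gripper_force: 50.0
```

Emit:
send_rows --steps '[{"dp": [0,0,1],"roll": 0,"jaw": 10},{"dp": [0,0,2],"roll": 0,"jaw": 10},{"dp": [0,0,2],"roll": 0,"jaw": 10}]'

```text
time_s: 7.3
tcp_pos: [0.4638, -0.2305, 0.0894]
eef_rot: [-180.0, -0.0, -34.0]
contact_force: [-1.7, 2.0, 5.5]
gripper_width: 0.0234
gripper_force: 50.0
```

Emit:
send_rows --steps '[{"dp": [0,0,1],"roll": 0,"jaw": 10},{"dp": [0,0,2],"roll": 0,"jaw": 10},{"dp": [0,0,2],"roll": 0,"jaw": 10}]'

```text
time_s: 7.68
tcp_pos: [0.464, -0.2308, 0.0887]
eef_rot: [180.0, -0.1, -34.0]
contact_force: [-6.1, 1.7, 19.8]
gripper_width: 0.0234
gripper_force: 50.0
```

Emit:
send_rows --steps '[{"dp": [-0.5,0.2,-1.5],"roll": 0,"jaw": 10},{"dp": [-1,0.3,-1.5],"roll": 0,"jaw": 10},{"dp": [-1,0.3,0],"roll": 0,"jaw": 10},{"dp": [-1,0.3,0],"roll": 0,"jaw": 10}]'

```text
time_s: 8.18
tcp_pos: [0.4639, -0.2306, 0.0887]
eef_rot: [-180.0, -0.2, -34.0]
contact_force: [-3.3, 0.8, 18.5]
gripper_width: 0.0238
gripper_force: 50.0
```

Emit:
send_rows --steps '[{"dp": [-0.5,0.2,-3],"roll": 0,"jaw": 10},{"dp": [-1,0.3,-3],"roll": 0,"jaw": 10},{"dp": [-1,0.3,-3],"roll": 0,"jaw": 10}]'

```text
time_s: 8.55
tcp_pos: [0.4612, -0.2296, 0.0891]
eef_rot: [180.0, 0.0, -34.0]
contact_force: [0.3, -0.2, -2.3]
gripper_width: 0.0234
gripper_force: 50.0
```

Emit:
send_rows --steps '[{"dp": [0,0,1.5],"roll": 0,"jaw": 10},{"dp": [0,0,3],"roll": 0,"jaw": 10},{"dp": [0,0,4],"roll": 0,"jaw": 10},{"dp": [0,0,4],"roll": 0,"jaw": 10}]'

```text
time_s: 9.05
tcp_pos: [0.4614, -0.2297, 0.0854]
eef_rot: [180.0, 0.0, -34.0]
contact_force: [-0.4, -0.7, -2.1]
gripper_width: 0.024
gripper_force: 50.0
```

It has gone past the bevel with no contact force, so I'll continue down.

Emit:
send_rows --steps '[{"dp": [0,0,1],"roll": 0,"jaw": 10},{"dp": [0,0,2],"roll": 0,"jaw": 10},{"dp": [0,0,3],"roll": 0,"jaw": 10},{"dp": [0,0,3],"roll": 0,"jaw": 10}]'

```text
time_s: 9.55
tcp_pos: [0.4615, -0.2297, 0.0825]
eef_rot: [180.0, 0.0, -34.0]
contact_force: [0.1, -0.8, -2.5]
gripper_width: 0.0237
gripper_force: 50.0
```

Emit:
send_rows --steps '[{"dp": [0,0,1],"roll": 0,"jaw": 10},{"dp": [0,0,2],"roll": 0,"jaw": 10},{"dp": [0,0,3],"roll": 0,"jaw": 10},{"dp": [0,0,3],"roll": 0,"jaw": 10}]'

```text
time_s: 10.05
tcp_pos: [0.4615, -0.2297, 0.0794]
eef_rot: [180.0, 0.0, -34.0]
contact_force: [0.4, -0.4, -2.8]
gripper_width: 0.0237
gripper_force: 50.0
```

Emit:
send_rows --steps '[{"dp": [0,0,1],"roll": 0,"jaw": 10},{"dp": [0,0,2],"roll": 0,"jaw": 10},{"dp": [0,0,3],"roll": 0,"jaw": 10},{"dp": [0,0,3],"roll": 0,"jaw": 10}]'

```text
time_s: 10.55
tcp_pos: [0.4614, -0.2297, 0.0764]
eef_rot: [180.0, 0.0, -34.0]
contact_force: [-0.5, -0.3, -2.3]
gripper_width: 0.0237
gripper_force: 50.0
```

Emit:
send_rows --steps '[{"dp": [0,0,1],"roll": 0,"jaw": 10},{"dp": [0,0,2],"roll": 0,"jaw": 10},{"dp": [0,0,2],"roll": 0,"jaw": 10}]'

```text
time_s: 10.92
tcp_pos: [0.4617, -0.2298, 0.0762]
eef_rot: [180.0, -0.0, -34.0]
contact_force: [-5.4, 4.1, 16.0]
gripper_width: 0.0237
gripper_force: 50.0
```

Emit:
send_rows --steps '[{"dp": [0,0,0],"roll": 0,"jaw": 10},{"dp": [0,0,0],"roll": 0,"jaw": 10},{"dp": [0,0,0],"roll": 0,"jaw": 10}]'

```text
time_s: 11.3
tcp_pos: [0.4616, -0.2298, 0.0761]
eef_rot: [180.0, -0.0, -34.0]
contact_force: [-5.0, 3.3, 14.6]
gripper_width: 0.0237
gripper_force: 50.0
```

```bash
python3 - <<'E'
from plant import r
import cv2
c=r.capture("scene")
cv2.imwrite("pics/f.png",cv2.resize(c["image"][100:260,60:400],None,fx=2.3,fy=2.3,interpolation=2))
E
```

```text
(no output)
```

View pics/f.png

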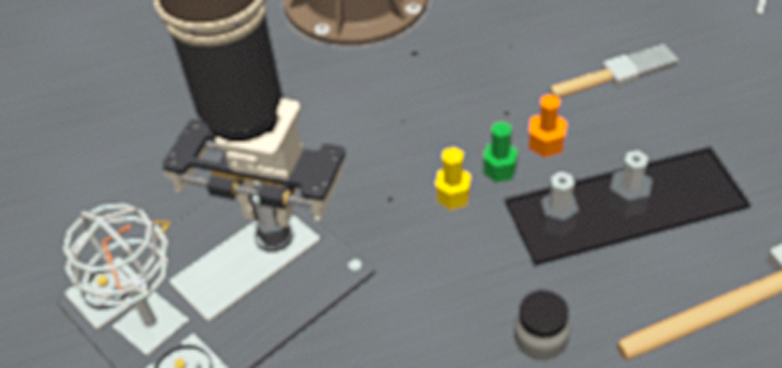

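The socket is down inside the ring at (273,235), still gripped. The other two sockets stand untouched on the tray and nothing else has moved.

```bash
python3 -c "
from plant import r
print(r.close_job())"
```

```text
the job is handed in; nothing more can be done
None
```

The small socket fits: it is fully down over the hold-down nut with its mouth on the strap and still gripped at 50 N. It was the first one I tried, because the job's ring was the smallest in the images, so no other socket was moved. The job was handed in at about 11 s.

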